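Ballast and ready the belt-drive test stand

TASK

Ready the test stand for a run: lay every concrete ballast block on the plywood deck in staggered courses, three in the outlined places first, then the others bridging the joints, two in the second course centred over the joints and, if there is a sixth block, one on top. When the stack is finished, test the belt tensioner by pushing its roller until the pointer stands at the long tick, not beyond the last tick, hold it there for a second and let it go back to rest; then turn the speed dial to the long tick. Leave the other things on the bench alone.

Things in the scene. Friction and masses are not known exactly. Their poses are not given: they have to be found in the camera images.
- block0: one of up to six identical grey cast-concrete ballast blocks, 70 x 40 x 40 mm, about 0.27 kg, edges rounded 3 mm; None when absent. Origin at the block's centre, x along its 70 mm length (the square section makes the other two axes interchangeable: any long side may lie down)
- block1: one of up to six identical grey cast-concrete ballast blocks, 70 x 40 x 40 mm, about 0.27 kg, edges rounded 3 mm; None when absent. Origin at the block's centre, x along its 70 mm length (the square section makes the other two axes interchangeable: any long side may lie down)
- block2: one of up to six identical grey cast-concrete ballast blocks, 70 x 40 x 40 mm, about 0.27 kg, edges rounded 3 mm; None when absent. Origin at the block's centre, x along its 70 mm length (the square section makes the other two axes interchangeable: any long side may lie down)
- block3: one of up to six identical grey cast-concrete ballast blocks, 70 x 40 x 40 mm, about 0.27 kg, edges rounded 3 mm; None when absent. Origin at the block's centre, x along its 70 mm length (the square section makes the other two axes interchangeable: any long side may lie down)
- block4: one of up to six identical grey cast-concrete ballast blocks, 70 x 40 x 40 mm, about 0.27 kg, edges rounded 3 mm; None when absent. Origin at the block's centre, x along its 70 mm length (the square section makes the other two axes interchangeable: any long side may lie down)
- block5: one of up to six identical grey cast-concrete ballast blocks, 70 x 40 x 40 mm, about 0.27 kg, edges rounded 3 mm; None when absent. Origin at the block's centre, x along its 70 mm length (the square section makes the other two axes interchangeable: any long side may lie down)
- deck: fixed plywood deck, 170 (x) x 290 (y) mm, 12 mm thick; origin at the centre of its underside. Three black outlines, 44 x 72 mm, in a row end to end at y = -75, 0, +75 mm (x = 0) are the bottom course's places, one block each, its length along the deck's y, 5 mm joints. Steel end stops on both short edges rise 20 mm above the deck (inner faces at y = +-131 mm)
- place0 (a point): centre of a laid block in the bottom course, -y outline: 32 mm above the deck's underside; axes as the deck's, the block's length goes along y
- place1 (a point): centre of a laid block in the bottom course, middle outline: 32 mm above the deck's underside; axes as the deck's, the block's length goes along y
- place2 (a point): centre of a laid block in the bottom course, +y outline: 32 mm above the deck's underside; axes as the deck's, the block's length goes along y
- place3 (a point): centre of a laid block in the second course, over the joint at the deck's y = -37.5 mm: 72 mm above the deck's underside; axes as the deck's, the block's length goes along y
- place4 (a point): centre of a laid block in the second course, over the joint at the deck's y = 37.5 mm: 72 mm above the deck's underside; axes as the deck's, the block's length goes along y
- place5 (a point): centre of a laid block in the third course, middle (only for a sixth block, on the two of the second course): 112 mm above the deck's underside; axes as the deck's, the block's length goes along y
- drive: fixed belt drive unit: grey-painted plate 200 x 160 mm, 12 mm thick, origin at the centre of its underside. Tensioner arm pivoted at x = 70, y = 0 mm; gear motor 50 x 50 mm, top at z = 81, centred at x = 72, y = 52. On its -x half a fan of eight black ticks about the pivot, 0.1 rad apart; the first is joint 0 (rest), the sixth, long and thick, is joint 0.5
- tensioner (a joint): angle of the sprung tensioner arm about its vertical pivot, 0 at rest to 0.8 at its stop, growing counter-clockwise from above; the last tick is 0.7. At 0 the arm points from the pivot at 2.742 rad from the drive's x axis. A spring drives it back to 0: at the roller 2.5 N at rest, 7.5 N at the long tick. A white pointer on the arm's line reaches to the ticks
- roller (a point): centre of the top face of the black upright roller to push, 26 mm in diameter, on the tensioner arm 100 mm from the pivot; it spans from 50 mm below this point up to it (top 86 mm above the table)
- controller: fixed grey motor speed controller, 160 x 150 mm, 60 mm tall, origin at the centre of its underside; the dial is at the centre of its top, with eleven ticks round it at 0.471 rad steps from joint 0; the fifth (setting 4 of 0 to 10) is the only long thick one
- dial (a joint): dial angle, 0 to 4.712 rad, grows clockwise seen from above; the long tick is 1.885. At 0 the white pointer points at 2.356 rad (counter-clockwise) from the controller's x axis. Light friction (0.05 N m), stays where it is left
- dial_grip (a point): on the dial's axis at the height to grip, 25 mm above the controller's top: black bar 56 mm long, 16 mm wide, 26 mm high (top 12 mm above this point, foot 14 mm below on a 60 mm disc), a white pointer line on one half of its top. This point's x axis points along the bar to the pointer end
- screwdriver: bystander: screwdriver, loose, to be left alone
- wrench: bystander: open-ended wrench, loose, to be left alone
- mug: bystander: white mug, loose, to be left alone
- spool: bystander: wooden spool, loose, to be left alone
- oil: bystander: white bottle, loose, to be left alone
Not all that is in view belongs to the job. What is shaped like the block5 but green is not meant. What is shaped like the block4 but green is not meant.

How it is judged:
On the way, in this order (a step that is already met when the one before it is completed fails the run):
1. all blocks present lie in their places in staggered courses, let go ((distance between block0 and place0 below 0.014 m or distance between block0 and place1 below 0.014 m or distance between block0 and place2 below 0.014 m or distance between block0 and place3 below 0.014 m or distance between block0 and place4 below 0.014 m or distance between block0 and place5 below 0.014 m) and (distance between block1 and place0 below 0.014 m or distance between block1 and place1 below 0.014 m or distance between block1 and place2 below 0.014 m or distance between block1 and place3 below 0.014 m or distance between block1 and place4 below 0.014 m or distance between block1 and place5 below 0.014 m) and (distance between block2 and place0 below 0.014 m or distance between block2 and place1 below 0.014 m or distance between block2 and place2 below 0.014 m or distance between block2 and place3 below 0.014 m or distance between block2 and place4 below 0.014 m or distance between block2 and place5 below 0.014 m) and (distance between block3 and place0 below 0.014 m or distance between block3 and place1 below 0.014 m or distance between block3 and place2 below 0.014 m or distance between block3 and place3 below 0.014 m or distance between block3 and place4 below 0.014 m or distance between block3 and place5 below 0.014 m) and (distance between block4 and place0 below 0.014 m or distance between block4 and place1 below 0.014 m or distance between block4 and place2 below 0.014 m or distance between block4 and place3 below 0.014 m or distance between block4 and place4 below 0.014 m or distance between block4 and place5 below 0.014 m) and (distance between block5 and place0 below 0.014 m or distance between block5 and place1 below 0.014 m or distance between block5 and place2 below 0.014 m or distance between block5 and place3 below 0.014 m or distance between block5 and place4 below 0.014 m or distance between block5 and place5 below 0.014 m) and angle between the x axis of each of block0, block1, block2, block3, block4, block5 and the y axis of deck, either way round below 0.16 rad and distance between any of block0, block1, block2, block3, block4, block5 and place0 below 0.014 m and distance between any of block0, block1, block2, block3, block4, block5 and place1 below 0.014 m and distance between any of block0, block1, block2, block3, block4, block5 and place2 below 0.014 m and (not (distance between any of block0, block1, block2, block3, block4, block5 and place5 below 0.014 m) or (distance between any of block0, block1, block2, block3, block4, block5 and place3 below 0.014 m and distance between any of block0, block1, block2, block3, block4, block5 and place4 below 0.014 m)) and linear speed of each of block0, block1, block2, block3, block4, block5 below 0.02 m/s and contact force between the fingers and block0 below 0.1 N and contact force between the fingers and block1 below 0.1 N and contact force between the fingers and block2 below 0.1 N and contact force between the fingers and block3 below 0.1 N and contact force between the fingers and block4 below 0.1 N and contact force between the fingers and block5 below 0.1 N), for 0.3 s.
2. the tensioner is held at the long tick (0.5 rad within 0.07) for half a second (value of joint tensioner between 0.43 and 0.57 rad), for 0.5 s.
3. the tensioner is back at rest (value of joint tensioner below 0.05 rad), for 0.2 s.
4. the dial stands at the long tick (within 0.12 rad) (value of joint dial between 1.765 and 2.005 rad), for 0.2 s.
At the end, for the whole second after the job is handed in: Each block lies still in its place: three on the outlines, then one or two over the joints, a sixth on top (centre within 14 mm of its place, lengthwise within 0.16 rad of the row); tensioner at rest (below 0.05 rad); dial at the long tick (1.885 rad within 0.12) (all of step 4 and (distance between block0 and place0 below 0.014 m or distance between block0 and place1 below 0.014 m or distance between block0 and place2 below 0.014 m or distance between block0 and place3 below 0.014 m or distance between block0 and place4 below 0.014 m or distance between block0 and place5 below 0.014 m) and (distance between block1 and place0 below 0.014 m or distance between block1 and place1 below 0.014 m or distance between block1 and place2 below 0.014 m or distance between block1 and place3 below 0.014 m or distance between block1 and place4 below 0.014 m or distance between block1 and place5 below 0.014 m) and (distance between block2 and place0 below 0.014 m or distance between block2 and place1 below 0.014 m or distance between block2 and place2 below 0.014 m or distance between block2 and place3 below 0.014 m or distance between block2 and place4 below 0.014 m or distance between block2 and place5 below 0.014 m) and (distance between block3 and place0 below 0.014 m or distance between block3 and place1 below 0.014 m or distance between block3 and place2 below 0.014 m or distance between block3 and place3 below 0.014 m or distance between block3 and place4 below 0.014 m or distance between block3 and place5 below 0.014 m) and (distance between block4 and place0 below 0.014 m or distance between block4 and place1 below 0.014 m or distance between block4 and place2 below 0.014 m or distance between block4 and place3 below 0.014 m or distance between block4 and place4 below 0.014 m or distance between block4 and place5 below 0.014 m) and (distance between block5 and place0 below 0.014 m or distance between block5 and place1 below 0.014 m or distance between block5 and place2 below 0.014 m or distance between block5 and place3 below 0.014 m or distance between block5 and place4 below 0.014 m or distance between block5 and place5 below 0.014 m) and angle between the x axis of each of block0, block1, block2, block3, block4, block5 and the y axis of deck, either way round below 0.16 rad and distance between any of block0, block1, block2, block3, block4, block5 and place0 below 0.014 m and distance between any of block0, block1, block2, block3, block4, block5 and place1 below 0.014 m and distance between any of block0, block1, block2, block3, block4, block5 and place2 below 0.014 m and (not (distance between any of block0, block1, block2, block3, block4, block5 and place5 below 0.014 m) or (distance between any of block0, block1, block2, block3, block4, block5 and place3 below 0.014 m and distance between any of block0, block1, block2, block3, block4, block5 and place4 below 0.014 m)) and linear speed of each of block0, block1, block2, block3, block4, block5 below 0.02 m/s and value of joint tensioner below 0.05 rad); the robot touches nothing.
It fails at once if the tensioner is pushed beyond the last tick (value of joint tensioner above 0.74 rad).
It fails at once if a bystander is disturbed (moved more than 40 mm) (distance of any of screwdriver, wrench, mug, spool, oil from where it was at the start of the episode above 0.04 m).
Of block0, block1, block2, block3, block4, block5 only 4 to 6 are there at a start; the rules pass over those that are not, and their reading is None.
At some moment in a run one of block0, block1, block2, block3, block4, block5 may be knocked a few centimetres aside while the robot is not near it.
Once in a run the grip may slacken for a moment while it holds something.
It also fails if it takes over 210 s, if anything falls off the work surface, if the arm or the gripper's body presses on something with over 40 N, if the wrist force passes 120 N, or if a joint passes its speed limit or range.

ROBOT

A 6-joint arm with a two-finger parallel gripper is mounted at the origin on the work surface. World frame = base frame: x ahead of the robot, y to its left, z up, the work surface at z = 0. Lengths are in m, angles in rad, forces in N, time in s.
With the tool pointing down it reaches from about 0.35 to 0.775 m from the base axis. Payload 7.3 kg.
Tool frame: the origin (TCP) lies at the centre of the arm's flange, where the gripper is bolted on; the fingertips stand 178 mm ahead of it and the grasp point (between the pads) lies 159 mm ahead of it; z points along the fingers, y is the line along which they close (so a half turn about z gives the same grasp; the last joint's range is limited). The gripper opens to 92 mm and grips with 3 to 60 N. Pads are 19 mm wide; open, the fingers measure 130 mm over their backs; the gripper's body (75 mm by 190 mm) begins 47 mm behind the grasp point.
Start: joints at [0.96, 0.342, 1.524, -0, 1.275, -0.146], TCP at [0.235, 0.469, 0.405] pointing down, gripper open.
Joint ranges: [-2.53, 2.53], [-0.77, 2.02], [0.04, 2.7], [-1, 4.14], [0.28, 2.66], [-3.11, 3.11]. Speed limits (rad/s): [2.57, 2.57, 3.14, 3.14, 3.14, 3.14].

INTERFACE

Orientations are given as [roll, pitch, yaw] about the fixed x, y, z axes, in that order (R = Rz(yaw) Ry(pitch) Rx(roll)).
In Python, from cell import telemetry, vision, ticket gives the robot as it stands.
- The arm moves only by the shell command python3 -m crank 'ROWS' [FORCE]. ROWS is JSON, a list of rows, each a list of 5 numbers: the gripper command: -1 is shut, 1 is fully open, values between are in proportion, then the shift along the tool's x, y, z in mm, then the turn about the tool's z in rad. In form: [[fingers, dx, dy, dz, roll], ...]. A call has 1 to 12 rows; each row is the pose to reach, as a shift and turn from the pose commanded when the call began, along the tool's axes at that moment; what a row does not reach only later rows make up. A row lasts 1/12 s, in which the tool goes at most 41.7 mm and 7.16 degrees, less where a joint would pass 70% of its speed; a pose out of reach is approached as far as the arm can. A call with a gripper value outside its range is refused whole. The fingers move at their own pace and stop on an object; FORCE is the grip in N (left out, the last holds). Time passes only in rows, so rows that repeat a pose let the fingers close. It gives the time, the measured TCP pose, the force, the opening and the grip force at its end, in the units of the state.
- telemetry.observe(): the state, without advancing time (a new reading comes with each control period).
- vision.read_camera(name): name is "scene" or "top" or "wrist"; returns (picture, depth): 384x512x3 uint8, red, green, blue; 384x512 float32, m along the optical axis (not along the pixel's ray), 0 where there is no reading.
- vision.get_calibration(name): a dict with "camera_matrix" (3x3 intrinsics, pixels), "rvec" (rotation vector, rad) and "tvec" (3), from world to camera coordinates, as OpenCV has them. Camera axes: x right, y down, z forward; pixel columns grow to the right and rows downward; lengths in m; the calibration is good to about 2 mm. A picture is of the moment at which its call begins: read the wrist's pose just before it. get_calibration takes no time and is no camera call; for the wrist camera it gives the pose at the moment of the call.
- ticket.hand_in(): hands the job in; it is judged then, once.
The state is a dict: "time": time; "qpos": joint angles; "qvel": joint speeds; "joint_efforts": joint torques, N m; "tool_pos": TCP position; "tool_rot": TCP orientation; "contact_force": force on the tool from outside, world axes, zero at the start; "torque": the same for the moment, N m; "opening": finger opening in m; "grip_force": force on a finger pad.
Only numpy, scipy, OpenCV 4.12 (cv2) and the standard library are available. Lean on these libraries where they do the work, as an engineer would, in place of code of your own. Each camera call takes 0.05 s, during which the arm holds its last target. There are 200 camera calls.

## Working session

There is one attempt and no reset: what is moved stays moved. The work goes in short steps, Python scripts to look and compute and a shell command to move; the robot and the scene stay as the last step left them, time stands still between calls to the robot, and variables do not carry over. Pictures are saved under pics/ and viewed, at most 14 in all, crops included, and the job is handed in when it is done.

```bash
ls; mkdir -p pics; cat > h.py <<'E'
import numpy as np, cv2
from cell import telemetry, vision, ticket
def cam(n):
    c=vision.get_calibration(n); im,d=vision.read_camera(n)
    K=np.array(c["camera_matrix"]);R=cv2.Rodrigues(np.array(c["rvec"],float))[0];t=np.array(c["tvec"],float).ravel()
    return im,d,K,R,t
def pts(d,K,R,t):
    v,u=np.mgrid[:d.shape[0],:d.shape[1]]
    p=np.stack([(u-K[0,2])/K[0,0]*d,(v-K[1,2])/K[1,1]*d,d],-1)
    return (p-t)@R
def ray(u,v,z,K,R,t):
    r=np.linalg.inv(K)@np.array([u,v,1.]); r=R.T@r; o=-R.T@t
    return o+r*(z-o[2])/r[2]
E
python3 - <<'E'
from h import *
for n in("top","scene"):
    im,d,K,R,t=cam(n); cv2.imwrite(f"pics/{n}0.png",cv2.resize(im[:,:,::-1],(800,600),interpolation=cv2.INTER_CUBIC))
    np.savez(f"{n}0.npz",im=im,d=d,K=K,R=R,t=t); print(n,-R.T@t,K[0,0])
print(telemetry.observe())
E
```

```text
pics
top [0.3204588  0.02807774 1.36678567] 439.3237458180198
scene [1.39796114 0.20901114 0.77503208] 363.72329697794817
{'time': 0.1, 'qpos': array([ 9.60012404e-01,  3.42636231e-01,  1.52488017e+00,  1.10925985e-05,
        1.27536548e+00, -1.46016713e-01]), 'qvel': array([-0.00038367, -0.0021775 , -0.0036494 , -0.00063893, -0.00229506,
        0.00055024]), 'joint_efforts': array([ 1.34099646e-03, -4.32004201e+01, -2.44696158e+01,  7.18691759e-02,
        5.26249164e-02, -2.49855373e-05]), 'tool_pos': array([0.23523787, 0.46923004, 0.40413745]), 'tool_rot': array([-3.14031868e+00, -1.98076126e-04,  2.67682208e+00]), 'contact_force': array([ 0.39165866,  0.16302923, -0.51210633]), 'torque': array([0.02723281, 0.01474767, 0.0181801 ]), 'grip_force': 0.0, 'opening': 0.09166310611971785}
```

View pics/top0.png

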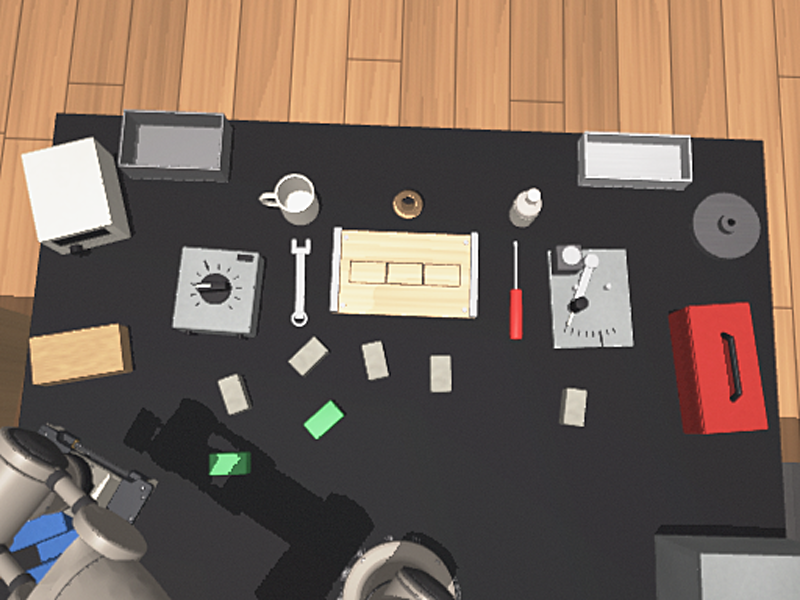

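View pics/scene0.png

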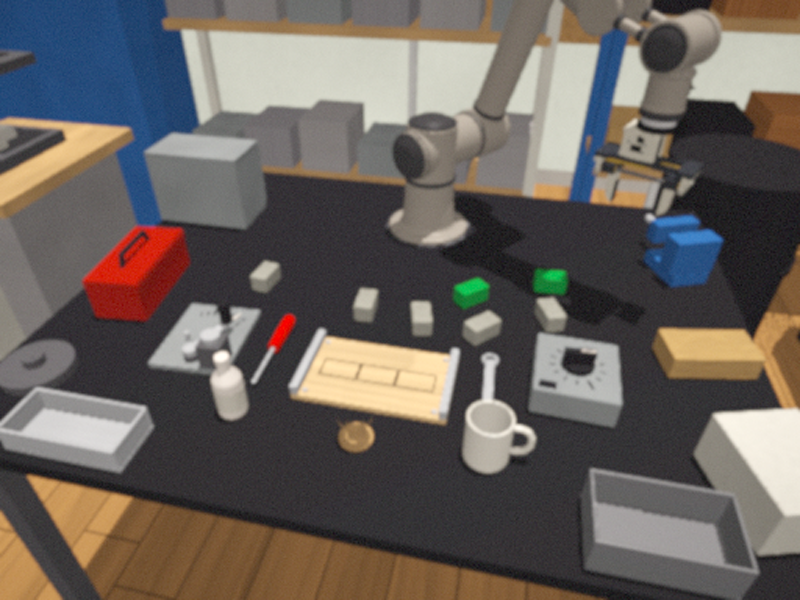

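The top view shows five grey blocks at (309,356), (374,360), (441,373), (233,394) and (573,407). The green ones at (324,420) and (230,463) are decoys because of their colour. The deck is at (404,273), the drive at (590,298) and the controller at (217,290).

```bash
python3 - <<'E'
from h import *
z=np.load("top0.npz"); im,d,K,R,t=[z[k] for k in("im","d","K","R","t")]
P=pts(d,K,R,t); hsv=cv2.cvtColor(im,cv2.COLOR_RGB2HSV)
def rect(m,name,amin=150):
    n,l,s,c=cv2.connectedComponentsWithStats(m.astype(np.uint8))
    for i in range(1,n):
        if s[i,4]>amin:
            q=P[l==i]; r=cv2.minAreaRect((q[:,:2]*1000).astype(np.float32))
            print(name,c[i].round(),s[i,4],"med",np.median(q,0).round(4),"rect",np.round(r[0],1),np.round(r[1],1),round(r[2],1))
ws=(P[...,0]>.2)&(P[...,0]<.8)&(abs(P[...,1])<.6)
rect(ws&(abs(P[...,2]-.04)<.005)&(hsv[...,1]<80)&(hsv[...,2]>90),"blk")
rect(ws&(abs(P[...,2]-.012)<.004)&(hsv[...,1]>40)&(hsv[...,2]>120),"deck",800)
rect(ws&(abs(P[...,2]-.032)<.004)&(hsv[...,1]<40)&(P[...,0]>.5),"stop",60)
rect(ws&(abs(P[...,2]-.012)<.004)&(hsv[...,1]<60)&(hsv[...,2]>100),"drive",800)
rect(ws&(abs(P[...,2]-.06)<.004)&(P[...,1]>.2),"ctrl",800)
rect(ws&(abs(P[...,2]-.086)<.006),"roller/86",20)
rect(ws&(P[...,2]>.09)&(P[...,2]<.105),"dialtop",20)
# outlines
m=(hsv[...,2]<110)&(abs(P[...,2]-.012)<.006)&(abs(P[...,1])<.12)&(P[...,0]>.5)
rect(m,"outl",20)
big=cv2.resize(im[150:230,345:410],None,fx=8,fy=7.5,interpolation=cv2.INTER_CUBIC); b2=cv2.resize(im[150:220,105:175],None,fx=4,fy=600/70,interpolation=cv2.INTER_CUBIC)
cv2.imwrite("pics/drv.png",np.hstack([big,b2])[:,:,::-1])
E
```

```text
blk [197. 228.] 282 med [0.4482 0.1909 0.0399] rect [448.  190.2] [39.1 67.8] 47.3
blk [240. 231.] 277 med [0.4432 0.0606 0.0393] rect [445.   60.8] [69.5 39.2] 14.0
blk [282. 239.] 281 med [ 0.4229 -0.0679  0.0395] rect [422.8 -66.5] [66.9 39.7] 1.7
blk [149. 252.] 286 med [0.3717 0.3289 0.0395] rect [371.3 329.4] [69.2 39.6] 22.2
blk [367. 260.] 291 med [ 0.3671 -0.3264  0.0399] rect [ 367.  -327.3] [41. 70.] 83.0
deck [261. 175.] 3048 med [ 0.6302 -0.0011  0.0116] rect [624.4   7.8] [262.8 170.7] 89.8
stop [215. 172.] 212 med [0.6247 0.1456 0.0317] rect [624.1 145.7] [ 13.7 168.8] 89.8
stop [303. 176.] 222 med [ 0.6178 -0.1298  0.0314] rect [ 623.2 -129.7] [169.6  13.2] 0.7
stop [372. 182.] 67 med [ 0.6057 -0.3454  0.0338] rect [ 610.4 -344.1] [23.7 65.6] 70.3
drive [263. 165.] 1325 med [ 0.6714 -0.0069  0.0116] rect [643.5   7.1] [261.4 132.6] 89.3
drive [380. 195.] 2027 med [ 0.568  -0.3848  0.0118] rect [ 587.1 -368.3] [199.5 161.3] 3.0
ctrl [138. 186.] 1874 med [0.564  0.3694 0.0595] rect [569.4 371.4] [150.9 159.8] 87.4
roller/86 [184. 117.] 66 med [0.7858 0.2462 0.0873] rect
[... 239 characters left out ...]
ed [0.6846 0.5786 0.0861] rect [704.8 577.8] [29.9 75.8] 79.1
roller/86 [366. 163.] 64 med [ 0.6569 -0.3123  0.0821] rect [ 653.7 -313.2] [31.2 32.3] 63.5
roller/86 [372. 194.] 58 med [ 0.562  -0.3302  0.0854] rect [ 563.3 -330.8] [21.5 24.4] 0.9
roller/86 [443. 236.] 162 med [ 0.4499 -0.5383  0.0866] rect [ 442.5 -540.3] [238.4   8.5] 5.5
dialtop [ 65. 132.] 266 med [0.7115 0.5889 0.0986] rect [732.7 586.1] [120.6  32.2] 3.5
dialtop [338. 131.] 77 med [ 0.7491 -0.2222  0.0947] rect [ 752.7 -227.3] [39.7 30.8] 67.8
dialtop [135. 183.] 107 med [0.5693 0.3694 0.0961] rect [569.5 371.9] [16.4 54.6] 7.6
dialtop [454. 234.] 1775 med [ 0.4508 -0.5671  0.0993] rect [ 444.6 -565.8] [240.4  73.8] 1.4
```

View pics/drv.png

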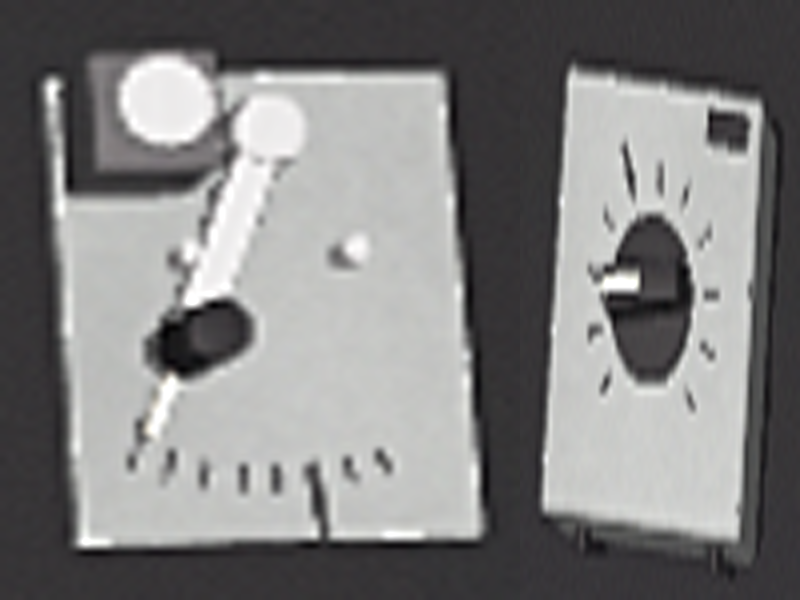

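Seen in the crop: tensioner pointer at the first tick, at rest. The roller measures (0.563,-0.331), which fits a drive yaw of +0.052. The long dial tick points up and slightly left, and the dial pointer points left, about 0.6 rad. All sizes and heights match the description, so there are five blocks to lay. First block is B at (445,61).

```bash
cat > plan.py <<'E'
import sys; from h import *
def plan(x,y,z,yaw):  # grasp-point target in world; z of grasp point
    s=telemetry.observe(); p=s["tool_pos"]; w=s["tool_rot"][2]
    d=np.array([x,y,z+.159])-p; c,n=np.cos(w),np.sin(w)
    r=-(yaw-w); 
    return [round(1000*(d[0]*c+d[1]*n)),round(1000*(d[0]*n-d[1]*c)),round(-1000*d[2]),round(r,3)]
if __name__=="__main__":
    a=list(map(float,sys.argv[1:])); s=telemetry.observe()
    print("t",round(s["time"],1),"grasp",(s["tool_pos"]-[0,0,.159]).round(4),"yaw",s["tool_rot"][2].round(3),"open",round(s["opening"],4),"grip",round(s["grip_force"],1))
    if a: print(plan(*a))
E
python3 plan.py .445 .0608 .12 .244
```

```text
t 0.1 grasp [0.2352 0.4692 0.2451] yaw 2.677 open 0.0917 grip 0.0
[-371, -271, 125, np.float64(2.433)]
```

```bash
python3 -m crank '[[0.6,-371,-271,60,2.433],[0.6,-371,-271,60,2.433],[0.6,-371,-271,60,2.433],[0.6,-371,-271,60,2.433],[0.6,-371,-271,60,2.433],[0.6,-371,-271,60,2.433],[0.6,-371,-271,60,2.433],[0.6,-371,-271,60,2.433],[0.6,-371,-271,60,2.433],[0.6,-371,-271,60,2.433],[0.6,-371,-271,60,2.433],[0.6,-371,-271,60,2.433]]' 25; python3 plan.py .445 .0608 .12 .244
```

```text
time: 1.1
tool_pos: [0.4476, 0.0559, 0.3438]
tool_rot: [3.141, 0.001, 1.166]
contact_force: [-0.3, 0.6, -0.2]
opening: 0.0735
grip_force: 0.0
t 1.1 grasp [0.4476 0.0559 0.1848] yaw 1.166 open 0.0735 grip 0.0
[3, -4, 65, np.float64(0.922)]
```

```bash
python3 -m crank '[[0.6,0,0,65,0.92],[0.6,0,0,65,0.92],[0.6,0,0,65,0.92],[0.6,0,0,65,0.92],[0.6,0,0,65,0.92],[0.6,0,0,65,0.92],[0.6,0,0,65,0.92],[0.6,0,0,65,0.92],[0.6,0,0,65,0.92],[0.6,0,0,65,0.92]]'; cat > wb.py <<'E'
import sys; from h import *
def wrist(zt):  # grey block tops at height zt seen by the wrist camera
    im,d,K,R,t=cam("wrist"); P=pts(d,K,R,t); hsv=cv2.cvtColor(im,cv2.COLOR_RGB2HSV)
    m=(abs(P[...,2]-zt)<.006)&(hsv[...,1]<90)
    n,l,s,c=cv2.connectedComponentsWithStats(m.astype(np.uint8))
    for i in range(1,n):
        if s[i,4]>400:
            q=P[l==i]; r=cv2.minAreaRect((q[:,:2]*1000).astype(np.float32))
            print(c[i].round(),s[i,4],"med",np.median(q,0).round(4),"rect",np.round(r[0],1),np.round(r[1],1),round(r[2],1))
    return im
if __name__=="__main__":
    im=wrist(float(sys.argv[1]))
    if len(sys.argv)>2: cv2.imwrite("pics/"+sys.argv[2],im[:,:,::-1])
E
python3 wb.py .04 w1.png; python3 plan.py .445 .0608 .024 .244
```

```text
time: 1.93
tool_pos: [0.4454, 0.0608, 0.2795]
tool_rot: [-3.141, 0.0, 0.259]
contact_force: [0.5, -0.1, 0.2]
opening: 0.0734
grip_force: 0.0
[ 97. 157.] 4714 med [0.4535 0.189  0.0404] rect [451.6 191. ] [40.3 70.5] 46.8
[256. 201.] 4014 med [0.4508 0.0622 0.0403] rect [448.1  61.6] [68.9 40. ] 14.4
[400. 232.] 810 med [ 0.455  -0.0598  0.0398] rect [456.  -63.4] [17.7 41.6] 17.0
t 2.0 grasp [0.4454 0.0608 0.1206] yaw 0.259 open 0.0731 grip 0.0
[0, 0, 97, np.float64(0.015)]
```

View pics/w1.png

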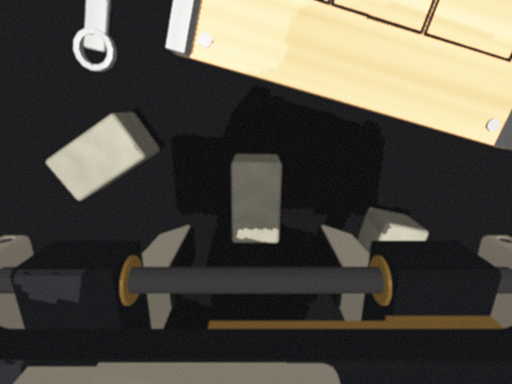

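The wrist view shows block B at (256,200) centred between the open fingers, and block A at (100,155). I'll descend, grip and lift.

```bash
python3 -m crank '[[0.6,3,0,30,0.015],[0.6,3,0,60,0.015],[0.6,3,0,80,0.015],[0.6,3,0,96,0.015],[0.6,3,0,96,0.015],[-1,3,0,96,0.015],[-1,3,0,96,0.015],[-1,3,0,96,0.015],[-1,3,0,96,0.015],[-1,3,0,96,0.015],[-1,3,0,96,0.015],[-1,3,0,96,0.015]]' 30; python3 -m crank '[[-1,0,0,-30,0],[-1,0,0,-60,0],[-1,0,0,-90,0],[-1,0,0,-110,0],[-1,0,0,-110,0]]';python3 plan.py .6237 .008 .12 1.568
```

```text
time: 2.98
tool_pos: [0.4486, 0.0615, 0.1844]
tool_rot: [3.141, -0.001, 0.242]
contact_force: [-0.8, 0.0, 6.9]
opening: 0.0398
grip_force: 30.0
time: 3.4
tool_pos: [0.4493, 0.0616, 0.2973]
tool_rot: [3.14, -0.007, 0.242]
contact_force: [0.9, 0.1, -3.0]
opening: 0.04
grip_force: 30.0
t 3.4 grasp [0.4493 0.0616 0.1383] yaw 0.242 open 0.04 grip 30.0
[157, 94, 18, np.float64(-1.326)]
```

```bash
python3 -m crank '[[-1,157,94,0,-1.326],[-1,157,94,0,-1.326],[-1,157,94,0,-1.326],[-1,157,94,0,-1.326],[-1,157,94,0,-1.326],[-1,157,94,0,-1.326],[-1,157,94,0,-1.326],[-1,157,94,0,-1.326],[-1,157,94,0,-1.326],[-1,157,94,0,-1.326],[-1,157,94,0,-1.326],[-1,157,94,0,-1.326]]'; python3 - <<'E'
from h import *
im,d,K,R,t=cam("wrist"); cv2.imwrite("pics/w2.png",im[:,:,::-1]); np.savez("w2.npz",im=im,d=d,K=K,R=R,t=t)
E
python3 plan.py .6237 .008 .036 1.568
```

```text
time: 4.4
tool_pos: [0.6229, 0.0079, 0.2915]
tool_rot: [-3.138, -0.0, 1.57]
contact_force: [-0.1, -0.3, -2.9]
opening: 0.0397
grip_force: 30.0
t 4.5 grasp [0.6229 0.0079 0.1328] yaw 1.566 open 0.0398 grip 30.0
[0, 1, 97, np.float64(-0.002)]
```

View pics/w2.png

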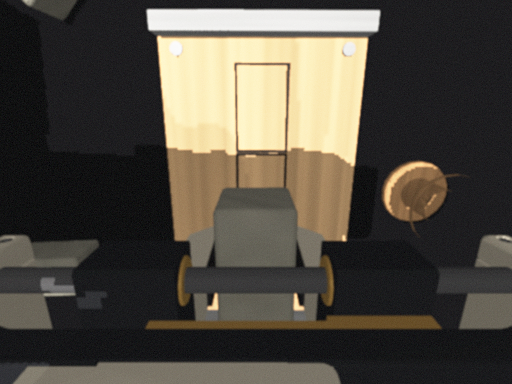

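The wrist view shows the +y outline, with corners (236,64), (289,64), (237,152) and (287,152), and the held block at (256,240). I'll cast the corners onto the deck plane.

```bash
python3 - <<'E'
from h import *
z=np.load("w2.npz"); K,R,t=[z[k] for k in("K","R","t")]
for u,v in((236,64),(289,64),(237,152),(287,152),(177,48),(348,48)): print(ray(u,v,.012,K,R,t).round(4))
print("held top edge far, z~.153:",[ray(u,190,.153,K,R,t).round(4) for u in(220,293)], np.median(pts(z["d"],K,R,t)[195:230,225:285].reshape(-1,3),0).round(4))
E
```

```text
[0.6066 0.1195 0.012 ]
[0.6504 0.1195 0.012 ]
[0.606  0.0464 0.012 ]
[0.6511 0.0465 0.012 ]
[0.5587 0.1315 0.012 ]
[0.698  0.1315 0.012 ]
held top edge far, z~.153: [array([0.6078, 0.0527, 0.153 ]), array([0.6391, 0.0527, 0.153 ])] [0.6227 0.0402 0.1463]
```

```bash
python3 - <<'E'
from h import *
z=np.load("w2.npz"); K,R,t=[z[k] for k in("K","R","t")]; P=pts(z["d"],K,R,t)
print(-R.T@t)
for v in range(184,232,4): print(v,P[v,256].round(4))
print([P[225,u].round(4) for u in (210,214,218,255,292,296,300)])
E
```

```text
[0.62328441 0.08813215 0.2718215 ]
184 [0.6232 0.0168 0.0128]
188 [0.6232 0.0417 0.1119]
192 [0.6232 0.0417 0.1198]
196 [0.6232 0.0417 0.127 ]
200 [0.6232 0.0419 0.1342]
204 [0.6232 0.0414 0.139 ]
208 [0.6233 0.0416 0.145 ]
212 [0.6233 0.0401 0.1463]
216 [0.6233 0.0385 0.1472]
220 [0.6233 0.0365 0.1473]
224 [0.6233 0.0341 0.1464]
228 [0.6233 0.032  0.1462]
[array([ 0.5785, -0.0246,  0.0126]), array([0.6034, 0.0332, 0.1455]), array([0.6055, 0.0338, 0.1469]), array([0.6228, 0.0338, 0.1468]), array([0.64  , 0.034 , 0.1472]), array([0.6421, 0.0334, 0.1458]), array([ 0.6661, -0.0249,  0.0117])]
```

The wrist view puts the outline row at x≈0.6275 and the held block centred on the grasp point. So the top camera reads about 4 mm short in x, and I'll correct for that. Now lower and release.

```bash
python3 -m crank '[[-1,1,5,30,0],[-1,1,5,60,0],[-1,1,5,80,0],[-1,1,5,90,0],[-1,1,5,95,0],[-1,1,5,95,0],[0,1,5,95,0],[0.6,1,5,95,0],[0.6,1,5,95,0],[0.6,1,5,95,0],[0.6,1,5,95,0]]'; python3 -m crank '[[0.6,0,0,-30,0],[0.6,0,0,-60,0],[0.6,0,0,-90,0],[0.6,0,0,-120,0],[0.6,0,0,-120,0]]'; python3 plan.py .426 -.066 .12 .03
```

```text
time: 5.37
tool_pos: [0.6286, 0.0088, 0.1996]
tool_rot: [3.14, 0.0, 1.568]
contact_force: [-0.4, 0.2, 0.4]
opening: 0.0684
grip_force: 0.0
time: 5.78
tool_pos: [0.6296, 0.0088, 0.326]
tool_rot: [3.129, 0.001, 1.568]
contact_force: [0.7, 0.2, 1.0]
opening: 0.0736
grip_force: 0.0
t 5.8 grasp [0.6296 0.0088 0.167 ] yaw 1.568 open 0.0736 grip 0.0
[-75, -203, 47, np.float64(1.538)]
```

```bash
python3 -m crank '[[0.6,-75,-203,40,1.538],[0.6,-75,-203,40,1.538],[0.6,-75,-203,40,1.538],[0.6,-75,-203,40,1.538],[0.6,-75,-203,40,1.538],[0.6,-75,-203,40,1.538],[0.6,-75,-203,40,1.538],[0.6,-75,-203,40,1.538],[0.6,-75,-203,40,1.538],[0.6,-75,-203,40,1.538],[0.6,-75,-203,40,1.538],[0.6,-75,-203,40,1.538]]';python3 -m crank '[[0.6,0,0,0,0.05],[0.6,0,0,0,0.05],[0.6,0,0,0,0.05]]'; python3 wb.py .04; python3 plan.py .426 -.066 .024 .03
```

```text
time: 6.78
tool_pos: [0.4251, -0.0656, 0.2788]
tool_rot: [3.141, -0.001, 0.061]
contact_force: [1.1, 0.2, 0.1]
opening: 0.0735
grip_force: 0.0
time: 7.03
tool_pos: [0.4251, -0.0655, 0.2788]
tool_rot: [3.142, -0.0, 0.02]
contact_force: [-0.0, 0.1, 0.2]
opening: 0.0733
grip_force: 0.0
[258. 203.] 4046 med [ 0.4293 -0.0667  0.0403] rect [426.2 -66.6] [69.7 40. ] 2.7
t 7.1 grasp [ 0.4251 -0.0655  0.1198] yaw 0.02 open 0.0737 grip 0.0
[1, 0, 96, np.float64(-0.01)]
```

```bash
python3 -m crank '[[0.6,1,1,30,-0.027],[0.6,1,1,60,-0.027],[0.6,1,1,80,-0.027],[0.6,1,1,95,-0.027],[0.6,1,1,95,-0.027],[-1,1,1,95,-0.027],[-1,1,1,95,-0.027],[-1,1,1,95,-0.027],[-1,1,1,95,-0.027],[-1,1,1,95,-0.027],[-1,1,1,95,-0.027],[-1,1,1,95,-0.027]]' 30; python3 -m crank '[[-1,0,0,-30,0],[-1,0,0,-60,0],[-1,0,0,-90,0],[-1,0,0,-110,0],[-1,0,0,-110,0]]'
python3 -m crank '[[-1,201,10,0,-1.521],[-1,201,10,0,-1.521],[-1,201,10,0,-1.521],[-1,201,10,0,-1.521],[-1,201,10,0,-1.521],[-1,201,10,0,-1.521],[-1,201,10,0,-1.521],[-1,201,10,0,-1.521],[-1,201,10,0,-1.521],[-1,201,10,0,-1.521],[-1,201,10,0,-1.521],[-1,201,10,0,-1.521]]'; python3 -m crank '[[-1,0,0,0,-0.03],[-1,0,0,0,-0.03],[-1,0,0,0,-0.03]]'; python3 - <<'E'
from h import *
im,d,K,R,t=cam("wrist"); P=pts(d,K,R,t)
for v in range(180,232,5): print(v,P[v,256].round(4))
E
python3 plan.py .6275 -.067 .036 1.568
```

```text
time: 8.08
tool_pos: [0.4263, -0.0666, 0.1843]
tool_rot: [3.141, -0.001, 0.045]
contact_force: [-0.5, 0.7, 7.5]
opening: 0.04
grip_force: 30.0
time: 8.5
tool_pos: [0.427, -0.0667, 0.2972]
tool_rot: [3.139, -0.007, 0.045]
contact_force: [1.0, -0.5, -2.8]
opening: 0.0399
grip_force: 30.0
time: 9.5
tool_pos: [0.627, -0.0674, 0.2913]
tool_rot: [-3.138, -0.001, 1.551]
contact_force: [1.2, 0.5, -2.4]
opening: 0.0399
grip_force: 30.0
time: 9.75
tool_pos: [0.6271, -0.0675, 0.292]
tool_rot: [-3.139, -0.001, 1.573]
contact_force: [-0.2, -0.1, -3.1]
opening: 0.04
grip_force: 30.0
180 [ 0.6276 -0.0551  0.0117]
185 [ 0.6276 -0.0598  0.0121]
190 [ 0.6275 -0.033   0.1187]
195 [ 0.6275 -0.0328  0.1284]
200 [ 0.6275 -0.0331  0.1356]
205 [ 0.6275 -0.0329  0.1437]
210 [ 0.6275 -0.0344  0.1464]
215 [ 0.6275 -0.0365  0.1474]
220 [ 0.6275 -0.0389  0.1475]
225 [ 0.6275 -0.0411  0.1483]
230 [ 0.6275 -0.0437  0.1481]
t 9.8 grasp [ 0.6272 -0.0675  0.1334] yaw 1.573 open 0.0397 grip 30.0
[0, 0, 97, np.float64(0.005)]
```

```bash
python3 -m crank '[[-1,0,0,30,0],[-1,0,0,60,0],[-1,0,0,80,0],[-1,0,0,90,0],[-1,0,0,97,0],[-1,0,0,97,0],[0,0,0,97,0],[0.6,0,0,97,0],[0.6,0,0,97,0],[0.6,0,0,97,0],[0.6,0,0,97,0]]'; python3 -m crank '[[0.6,0,0,-30,0],[0.6,0,0,-60,0],[0.6,0,0,-90,0],[0.6,0,0,-110,0],[0.6,0,0,-110,0]]'; python3 -m crank '[[0.6,258,-175,20,-0.815],[0.6,258,-175,20,-0.815],[0.6,258,-175,20,-0.815],[0.6,258,-175,20,-0.815],[0.6,258,-175,20,-0.815],[0.6,258,-175,20,-0.815],[0.6,258,-175,20,-0.815],[0.6,258,-175,20,-0.815],[0.6,258,-175,20,-0.815],[0.6,258,-175,20,-0.815],[0.6,258,-175,20,-0.815],[0.6,258,-175,20,-0.815]]'; python3 wb.py .04; python3 plan.py .4515 .191 .024 2.388
```

```text
time: 10.72
tool_pos: [0.6276, -0.0675, 0.1973]
tool_rot: [3.14, 0.0, 1.575]
contact_force: [-0.7, 0.6, 0.2]
opening: 0.068
grip_force: 0.0
time: 11.13
tool_pos: [0.6284, -0.0677, 0.3124]
tool_rot: [3.132, 0.002, 1.575]
contact_force: [1.3, -0.5, 0.9]
opening: 0.0735
grip_force: 0.0
time: 12.13
tool_pos: [0.4522, 0.1889, 0.2867]
tool_rot: [3.141, 0.0, 2.388]
contact_force: [0.2, -0.4, -0.3]
opening: 0.0736
grip_force: 0.0
[335.  14.] 2347 med [0.3917 0.3244 0.0403] rect [387.  317.4] [72.  25.4] 46.0
[442. 131.] 1583 med [0.4928 0.3257 0.0395] rect [524.8 323.9] [ 77.7 159. ] 46.1
[256. 198.] 3803 med [0.4497 0.1935 0.0403] rect [451.5 191.9] [40.1 69.6] 46.9
t 12.2 grasp [0.4521 0.1888 0.1277] yaw 2.388 open 0.074 grip 0.0
[2, 1, 104, np.float64(-0.0)]
```

```bash
python3 -m crank '[[0.6,3,2,30,0],[0.6,3,2,60,0],[0.6,3,2,85,0],[0.6,3,2,103,0],[0.6,3,2,103,0],[-1,3,2,103,0],[-1,3,2,103,0],[-1,3,2,103,0],[-1,3,2,103,0],[-1,3,2,103,0],[-1,3,2,103,0],[-1,3,2,103,0]]' 30; python3 -m crank '[[-1,0,0,-30,0],[-1,0,0,-60,0],[-1,0,0,-90,0],[-1,0,0,-110,0],[-1,0,0,-110,0]]'
python3 -m crank '[[-1,-203,41,0,0.818],[-1,-203,41,0,0.818],[-1,-203,41,0,0.818],[-1,-203,41,0,0.818],[-1,-203,41,0,0.818],[-1,-203,41,0,0.818],[-1,-203,41,0,0.818],[-1,-203,41,0,0.818],[-1,-203,41,0,0.818],[-1,-203,41,0,0.818]]'; cat > held.py <<'E'
from h import *
im,d,K,R,t=cam("wrist"); P=pts(d,K,R,t)
s=telemetry.observe()["tool_pos"]
q=P[185:206,236:277].reshape(-1,3); q=q[q[:,2]>s[2]-.159-.04]
print("end face y",np.median(q[:,1]).round(4),"-> centre y",(np.median(q[:,1])-.035).round(4),len(q))
E
python3 held.py; python3 plan.py .6275 .083 .0365 1.57
```

```text
time: 13.18
tool_pos: [0.4506, 0.1933, 0.1845]
tool_rot: [3.141, 0.001, 2.39]
contact_force: [-2.4, -1.5, 6.9]
opening: 0.0393
grip_force: 30.0
time: 13.6
tool_pos: [0.4514, 0.1937, 0.2977]
tool_rot: [3.135, 0.004, 2.39]
contact_force: [0.7, 0.1, -3.0]
opening: 0.0398
grip_force: 30.0
time: 14.43
tool_pos: [0.6264, 0.0849, 0.2928]
tool_rot: [-3.14, -0.0, 1.575]
contact_force: [-0.4, 0.1, -2.6]
opening: 0.0397
grip_force: 3.0
end face y 0.1186 -> centre y 0.0836 740
t 14.5 grasp [0.6264 0.085  0.1342] yaw 1.574 open 0.0397 grip 30.0
[-2, 1, 98, np.float64(0.004)]
```

```bash
python3 -m crank '[[-1,-1,1,30,0],[-1,-1,1,60,0],[-1,-1,1,80,0],[-1,-1,1,90,0],[-1,-1,1,97,0],[-1,-1,1,97,0],[0,-1,1,97,0],[0.6,-1,1,97,0],[0.6,-1,1,97,0],[0.6,-1,1,97,0],[0.6,-1,1,97,0]]'; python3 -m crank '[[0.6,0,0,-30,0],[0.6,0,0,-60,0],[0.6,0,0,-90,0],[0.6,0,0,-120,0],[0.6,0,0,-120,0]]'; python3 -m crank '[[0.6,246,-253,20,1.187],[0.6,246,-253,20,1.187],[0.6,246,-253,20,1.187],[0.6,246,-253,20,1.187],[0.6,246,-253,20,1.187],[0.6,246,-253,20,1.187],[0.6,246,-253,20,1.187],[0.6,246,-253,20,1.187],[0.6,246,-253,20,1.187],[0.6,246,-253,20,1.187],[0.6,246,-253,20,1.187],[0.6,246,-253,20,1.187]]'; python3 wb.py .04 w3.png; python3 plan.py .375 .33 .024 .387
```

```text
time: 15.4
tool_pos: [0.628, 0.0836, 0.1973]
tool_rot: [3.14, -0.0, 1.572]
contact_force: [0.9, -0.9, 0.2]
opening: 0.0678
grip_force: 0.0
time: 15.82
tool_pos: [0.6291, 0.0837, 0.3239]
tool_rot: [3.13, -0.0, 1.572]
contact_force: [1.1, -0.3, 1.1]
opening: 0.0735
grip_force: 0.0
time: 16.82
tool_pos: [0.3745, 0.3295, 0.2968]
tool_rot: [3.141, -0.001, 0.389]
contact_force: [0.0, -0.2, -0.7]
opening: 0.0733
grip_force: 0.0
[257.  40.] 850 med [0.4913 0.3758 0.0373] rect [488.2 370.4] [133.5   9. ] 87.7
[254. 198.] 3486 med [0.377  0.3316 0.0403] rect [374.3 330.8] [68.9 40.1] 22.5
t 16.9 grasp [0.375  0.3291 0.1378] yaw 0.388 open 0.0733 grip 0.0
[0, -1, 114, np.float64(0.001)]
```

```bash
python3 -m crank '[[0.6,0,-2,30,0],[0.6,0,-2,60,0],[0.6,0,-2,90,0],[0.6,0,-2,113,0],[0.6,0,-2,113,0],[-1,0,-2,113,0],[-1,0,-2,113,0],[-1,0,-2,113,0],[-1,0,-2,113,0],[-1,0,-2,113,0],[-1,0,-2,113,0],[-1,0,-2,113,0]]' 30; python3 -m crank '[[-1,0,0,-30,0],[-1,0,0,-60,0],[-1,0,0,-90,0],[-1,0,0,-120,0],[-1,0,0,-150,0],[-1,0,0,-150,0]]'
python3 -m crank '[[-1,126,360,0,-1.18],[-1,126,360,0,-1.18],[-1,126,360,0,-1.18],[-1,126,360,0,-1.18],[-1,126,360,0,-1.18],[-1,126,360,0,-1.18],[-1,126,360,0,-1.18],[-1,126,360,0,-1.18],[-1,126,360,0,-1.18],[-1,126,360,0,-1.18],[-1,126,360,0,-1.18],[-1,126,360,0,-1.18]]'; python3 held.py; python3 wb.py .052 w4.png; python3 plan.py .6275 .0455 .0765 1.57
```

```text
time: 17.87
tool_pos: [0.374, 0.3313, 0.1846]
tool_rot: [-3.141, -0.002, 0.385]
contact_force: [-0.6, -1.4, 6.5]
opening: 0.0398
grip_force: 30.0
time: 18.37
tool_pos: [0.3746, 0.3319, 0.3393]
tool_rot: [-3.14, -0.01, 0.385]
contact_force: [0.8, 0.4, -2.3]
opening: 0.0399
grip_force: 30.0
time: 19.37
tool_pos: [0.626, 0.0433, 0.3317]
tool_rot: [-3.139, -0.0, 1.561]
contact_force: [-0.4, 0.2, -2.1]
opening: 0.0398
grip_force: 30.0
end face y 0.0775 -> centre y 0.0425 780
[259. 149.] 3219 med [0.6288 0.0859 0.0523] rect [628.9  84.2] [40. 67.] 0.1
t 19.5 grasp [0.6251 0.0454 0.1735] yaw 1.564 open 0.0399 grip 30.0
[0, 2, 97, np.float64(-0.006)]
```

View pics/w4.png

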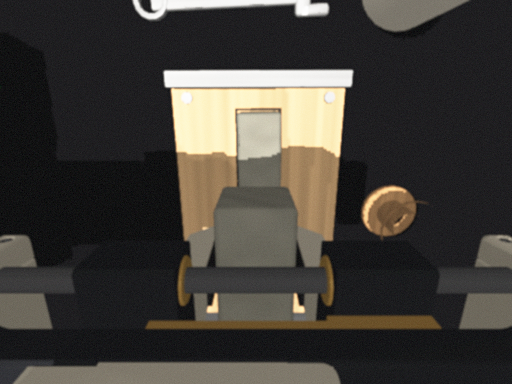

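The wrist view shows the bottom +y block at (259,149), inside its outline at (0.629,0.083), with the held block centred. I'll place block D and go on to block E.

```bash
python3 -m crank '[[-1,1,3,30,-0.006],[-1,1,3,60,-0.006],[-1,1,3,80,-0.006],[-1,1,3,90,-0.006],[-1,1,3,97,-0.006],[-1,1,3,97,-0.006],[0,1,3,97,-0.006],[0.6,1,3,97,-0.006],[0.6,1,3,97,-0.006],[0.6,1,3,97,-0.006],[0.6,1,3,97,-0.006]]'; python3 -m crank '[[0.6,0,0,-30,0],[0.6,0,0,-60,0],[0.6,0,0,-90,0],[0.6,0,0,-100,0],[0.6,0,0,-100,0]]'; python3 -m crank '[[0.6,-374,-257,30,1.69],[0.6,-374,-257,30,1.69],[0.6,-374,-257,30,1.69],[0.6,-374,-257,30,1.69],[0.6,-374,-257,30,1.69],[0.6,-374,-257,30,1.69],[0.6,-374,-257,30,1.69],[0.6,-374,-257,30,1.69],[0.6,-374,-257,30,1.69],[0.6,-374,-257,30,1.69],[0.6,-374,-257,30,1.69],[0.6,-374,-257,30,1.69]]'; python3 plan.py .371 -.327 .125 -.122
```

```text
time: 20.38
tool_pos: [0.6288, 0.0458, 0.2373]
tool_rot: [3.141, -0.0, 1.571]
contact_force: [-0.3, -0.4, -0.1]
opening: 0.068
grip_force: 0.0
time: 20.8
tool_pos: [0.6293, 0.0458, 0.3402]
tool_rot: [3.135, 0.0, 1.571]
contact_force: [-0.3, 0.9, 0.2]
opening: 0.0734
grip_force: 0.0
time: 21.8
tool_pos: [0.368, -0.3325, 0.3046]
tool_rot: [-3.141, 0.003, 0.059]
contact_force: [0.0, 0.0, -0.3]
opening: 0.0734
grip_force: 0.0
t 21.8 grasp [ 0.368  -0.3325  0.1456] yaw 0.059 open 0.0734 grip 0.0
[3, -5, 21, np.float64(0.181)]
```

```bash
python3 -m crank '[[0.6,0,0,21,0.181],[0.6,0,0,21,0.181],[0.6,0,0,21,0.181],[0.6,0,0,21,0.181]]';python3 wb.py .04; python3 plan.py .371 -.327 .024 -.122; python3 - <<'E'
from h import *
im,d,K,R,t=cam("top"); cv2.imwrite("pics/t2.png",cv2.resize(im[100:300,100:400,::-1],(800,533),interpolation=cv2.INTER_CUBIC))
P=pts(d,K,R,t);hsv=cv2.cvtColor(im,cv2.COLOR_RGB2HSV)
for z in(.04,.052,.092):
    m=(abs(P[...,2]-z)<.005)&(hsv[...,1]<80)&(hsv[...,2]>70)&(P[...,0]>.25)&(P[...,0]<.7)&(abs(P[...,1])<.4)
    n,l,s,c=cv2.connectedComponentsWithStats(m.astype(np.uint8))
    for i in range(1,n):
        if s[i,4]>60:
            r=cv2.minAreaRect((P[l==i][:,:2]*1000).astype(np.float32)); print(z,c[i].round(),s[i,4],np.round(r[0],1),np.round(r[1],1),round(r[2],1))
E
```

```text
time: 22.13
tool_pos: [0.3714, -0.328, 0.2845]
tool_rot: [-3.14, 0.002, -0.108]
contact_force: [-0.0, 0.9, 0.1]
opening: 0.0735
grip_force: 0.0
[290. 181.] 4104 med [ 0.3888 -0.3565  0.0403] rect [ 385.8 -356.7] [40.2 69.5] 83.6
t 22.2 grasp [ 0.3717 -0.328   0.126 ] yaw -0.108 open 0.0734 grip 0.0
[-1, -1, 102, np.float64(0.014)]
0.052 [229. 171.] 137 [625.2  97.2] [38.7 36.8] 2.4
0.052 [264. 172.] 144 [625.5  -7.3] [38.9 37. ] 1.9
0.052 [284. 173.] 274 [624.5 -68.8] [38.9 68.2] 1.3
0.092 [247. 168.] 283 [626.5  45.6] [68.8 40.2] 89.1
```

View pics/t2.png

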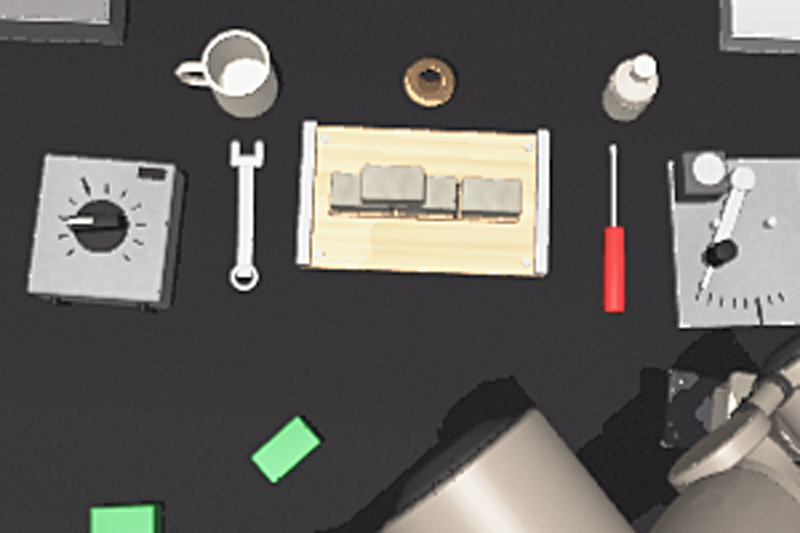

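The top view shows four blocks laid correctly, with the stack at crop (425,190). Block E has been knocked aside and now lies at (0.386,-0.357) by the wrist view. I'll re-centre over it.

```bash
python3 -m crank '[[0.6,17,27,0,0.01],[0.6,17,27,0,0.01],[0.6,17,27,0,0.01],[0.6,17,27,0,0.01]]';python3 wb.py .04; python3 plan.py .3858 -.3567 .0245 -.112
```

```text
time: 22.57
tool_pos: [0.3856, -0.3565, 0.2856]
tool_rot: [-3.141, 0.0, -0.119]
contact_force: [-0.4, 0.2, 0.3]
opening: 0.0734
grip_force: 0.0
[256. 201.] 3799 med [ 0.3888 -0.3568  0.0403] rect [ 386.1 -356.7] [40.  69.1] 83.4
t 22.6 grasp [ 0.3855 -0.3563  0.1266] yaw -0.119 open 0.073 grip 0.0
[0, 0, 102, np.float64(-0.007)]
```

```bash
python3 -m crank '[[0.6,0,0,30,0],[0.6,0,0,60,0],[0.6,0,0,85,0],[0.6,0,0,102,0],[0.6,0,0,102,0],[-1,0,0,102,0],[-1,0,0,102,0],[-1,0,0,102,0],[-1,0,0,102,0],[-1,0,0,102,0],[-1,0,0,102,0],[-1,0,0,102,0]]' 30; python3 -m crank '[[-1,0,0,-30,0],[-1,0,0,-60,0],[-1,0,0,-90,0],[-1,0,0,-120,0],[-1,0,0,-155,0],[-1,0,0,-155,0]]'
python3 -m crank '[[-1,201,-354,0,-1.689],[-1,201,-354,0,-1.689],[-1,201,-354,0,-1.689],[-1,201,-354,0,-1.689],[-1,201,-354,0,-1.689],[-1,201,-354,0,-1.689],[-1,201,-354,0,-1.689],[-1,201,-354,0,-1.689],[-1,201,-354,0,-1.689],[-1,201,-354,0,-1.689],[-1,201,-354,0,-1.689],[-1,201,-354,0,-1.689]]'; python3 plan.py .6278 -.029 .175 1.57
```

```text
time: 23.62
tool_pos: [0.3858, -0.3571, 0.1845]
tool_rot: [3.141, -0.001, -0.12]
contact_force: [-0.3, 0.4, 5.7]
opening: 0.04
grip_force: 30.0
time: 24.12
tool_pos: [0.3865, -0.3578, 0.345]
tool_rot: [3.134, -0.008, -0.12]
contact_force: [0.9, -2.3, -3.0]
opening: 0.0397
grip_force: 30.0
time: 25.12
tool_pos: [0.6282, -0.0272, 0.3368]
tool_rot: [-3.139, -0.0, 1.39]
contact_force: [-0.5, -1.2, -2.5]
opening: 0.0398
grip_force: 30.0
t 25.1 grasp [ 0.6282 -0.0272  0.1778] yaw 1.39 open 0.0398 grip 30.0
[-2, 0, 3, np.float64(-0.18)]
```

```bash
python3 -m crank '[[-1,0,0,0,-0.18],[-1,0,0,0,-0.18],[-1,0,0,0,-0.18],[-1,0,0,0,-0.18]]'; python3 held.py; python3 plan.py .6278 -.029 .0765 1.57
```

```text
time: 25.45
tool_pos: [0.6275, -0.0295, 0.3377]
tool_rot: [-3.14, -0.0, 1.558]
contact_force: [0.6, 0.3, -2.6]
opening: 0.04
grip_force: 30.0
end face y 0.0053 -> centre y -0.0297 820
t 25.5 grasp [ 0.6275 -0.0296  0.179 ] yaw 1.558 open 0.0396 grip 30.0
[1, 0, 102, np.float64(-0.012)]
```

```bash
python3 -m crank '[[-1,1,1,30,-0.012],[-1,1,1,60,-0.012],[-1,1,1,85,-0.012],[-1,1,1,95,-0.012],[-1,1,1,102,-0.012],[-1,1,1,102,-0.012],[0,1,1,102,-0.012],[0.6,1,1,102,-0.012],[0.6,1,1,102,-0.012],[0.6,1,1,102,-0.012],[0.6,1,1,102,-0.012]]'; python3 -m crank '[[0.6,0,0,-30,0],[0.6,0,0,-60,0],[0.6,0,0,-90,0],[0.6,0,0,-120,0],[0.6,0,0,-120,0]]'; python3 -m crank '[[-1,-240,-62,0,0],[-1,-240,-62,0,0],[-1,-240,-62,0,0],[-1,-240,-62,0,0],[-1,-240,-62,0,0],[-1,-240,-62,0,0],[-1,-240,-62,0,0],[-1,-240,-62,0,0],[-1,-240,-62,0,0],[-1,-240,-62,0,0]]'; python3 - <<'E'
from h import *
for nm in("top","wrist"):
    im,d,K,R,t=cam(nm); P=pts(d,K,R,t);hsv=cv2.cvtColor(im,cv2.COLOR_RGB2HSV)
    cv2.imwrite(f"pics/{nm}5.png",im[:,:,::-1])
    for z in(.052,.092,.086):
        m=(abs(P[...,2]-z)<.005)&((hsv[...,1]<80)&(hsv[...,2]>70) if z!=.086 else (hsv[...,2]<70))&(P[...,0]>.5)&(P[...,0]<.7)&((abs(P[...,1])<.12) if z!=.086 else (P[...,1]<-.28)&(P[...,1]>-.5))
        n,l,s,c=cv2.connectedComponentsWithStats(m.astype(np.uint8))
        for i in range(1,n):
            if s[i,4]>30:
                r=cv2.minAreaRect((P[l==i][:,:2]*1000).astype(np.float32)); print(nm,z,c[i].round(),s[i,4],np.round(r[0],1),np.round(r[1],1),round(r[2],1))
    m=(P[...,0]>.46)&(P[...,0]<.72)&(P[...,1]<-.27)&(P[...,1]>-.46)&(P[...,2]>.09); print("above 90mm:",m.sum(), P[m].max(0) if m.any() else "")
E
python3 plan.py .566 -.285 .067 1.57
```

```text
time: 26.42
tool_pos: [0.6288, -0.0286, 0.2372]
tool_rot: [3.141, 0.0, 1.572]
contact_force: [-0.2, -0.3, 0.0]
opening: 0.0682
grip_force: 0.0
time: 26.83
tool_pos: [0.6297, -0.0286, 0.364]
tool_rot: [3.13, 0.002, 1.572]
contact_force: [1.4, -0.1, 1.0]
opening: 0.0736
grip_force: 0.0
time: 27.67
tool_pos: [0.5673, -0.2674, 0.3566]
tool_rot: [-3.142, -0.001, 1.573]
contact_force: [0.2, 0.8, 1.1]
opening: 0.0113
grip_force: 0.0
top 0.052 [230. 171.] 150 [625.3  81.8] [39.2 68.2] 1.0
top 0.052 [260. 174.] 33 [616.8   9. ] [44.4 33.5] 31.5
top 0.052 [289. 173.] 148 [624.6 -84.4] [39.3 37.1] 0.3
top 0.092 [247. 168.] 285 [625.4  46.2] [40.7 68.5] 1.7
top 0.092 [272. 169.] 274 [625.9 -30. ] [38.8 66.2] 2.0
above 90mm: 1436 [ 0.60596558 -0.27001329  0.5462918 ]
wrist 0.052 [325.   1.] 168 [ 628.4 -102.4] [ 2.7 39. ] 89.4
wrist 0.086 [255. 255.] 270 [ 568.4 -328.8] [10.8 22.8] 0.1
above 90mm: 181 [ 0.57409846 -0.27002514  0.24555821]
t 27.8 grasp [ 0.5674 -0.2672  0.1977] yaw 1.574 open 0.0032 grip 0.0
[-18, -1, 131, np.float64(0.004)]
```

View pics/top5.png

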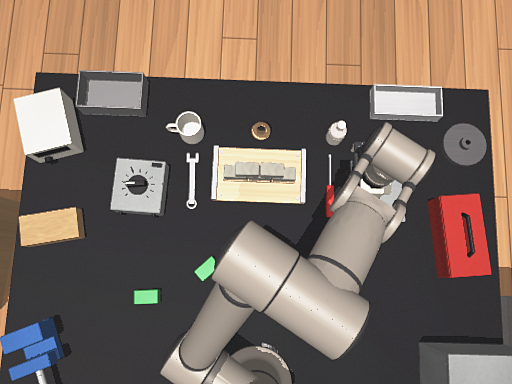

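View pics/wrist5.png

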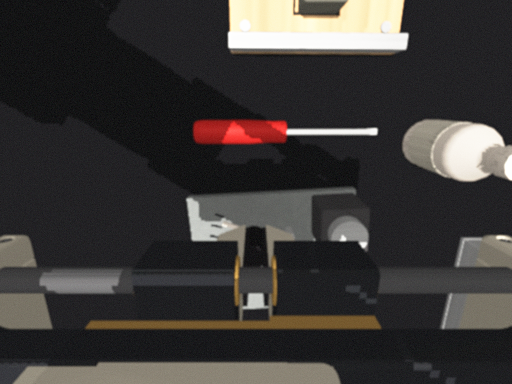

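The top view shows the finished stack: second-course blocks at (625,46) and (626,-30), the bottom course in its outlines, no collisions. The wrist view shows the roller below the fingers and the motor at (340,225), and nothing tall in the way. I'll descend beside the roller.

```bash
python3 -m crank '[[-1,-18,-1,0,0],[-1,-18,-1,30,0],[-1,-18,-1,60,0],[-1,-18,-1,90,0],[-1,-18,-1,115,0],[-1,-18,-1,131,0],[-1,-18,-1,131,0],[-1,-18,-1,131,0]]'; python3 -m crank '[[-1,-10,0,0,0],[-1,-17,0,0,0],[-1,-17,0,0,0],[-1,-17,0,0,0]]'; python3 -m crank '[[-1,-4,0,0,0],[-1,-4,0,0,0],[-1,-4,0,0,0]]';  python3 -m crank '[[-1,-4,0,0,0],[-1,-4,0,0,0],[-1,-4,0,0,0]]'; python3 -m crank '[[-1,-4,0,0,0],[-1,-4,0,0,0],[-1,-4,0,0,0]]'
```

```text
time: 28.43
tool_pos: [0.5661, -0.2866, 0.2252]
tool_rot: [-3.14, -0.001, 1.573]
contact_force: [-0.5, -0.5, -0.1]
opening: 0.0001
grip_force: 0.0
time: 28.77
tool_pos: [0.566, -0.3046, 0.2269]
tool_rot: [3.14, 0.001, 1.571]
contact_force: [-0.3, 0.2, 0.3]
opening: 0.0004
grip_force: 0.0
time: 29.02
tool_pos: [0.566, -0.3074, 0.226]
tool_rot: [3.141, -0.0, 1.572]
contact_force: [-0.3, 1.8, 0.9]
opening: 0.0005
grip_force: 0.8
time: 29.27
tool_pos: [0.5655, -0.3111, 0.2255]
tool_rot: [-3.14, -0.002, 1.572]
contact_force: [-2.6, 5.1, 2.8]
opening: 0.0004
grip_force: 2.2
time: 29.52
tool_pos: [0.5652, -0.3149, 0.2251]
tool_rot: [-3.138, -0.003, 1.572]
contact_force: [-4.3, 4.9, 1.5]
opening: 0.0008
grip_force: 2.6
```

```bash
python3 -m crank '[[-1,-5,0,0,0],[-1,-10,-1,0,0],[-1,-15,-2,0,0],[-1,-20,-3,0,0],[-1,-25,-4,0,0],[-1,-30,-4,0,0],[-1,-35,-4,0,0],[-1,-39,-4,0,0],[-1,-39,-4,0,0],[-1,-39,-4,0,0]]'; python3 - <<'E'
from h import *
for nm in("scene",):
    im,d,K,R,t=cam(nm); cv2.imwrite("pics/push.png",cv2.resize(im[170:250,80:180,::-1],None,fx=7,fy=7,interpolation=cv2.INTER_CUBIC))
    np.savez("push.npz",im=im,d=d,K=K,R=R,t=t)
E
```

```text
time: 30.35
tool_pos: [0.5611, -0.3534, 0.2245]
tool_rot: [-3.137, -0.005, 1.572]
contact_force: [-4.4, 7.4, 1.4]
opening: 0.0005
grip_force: 3.4
```

View pics/push.png

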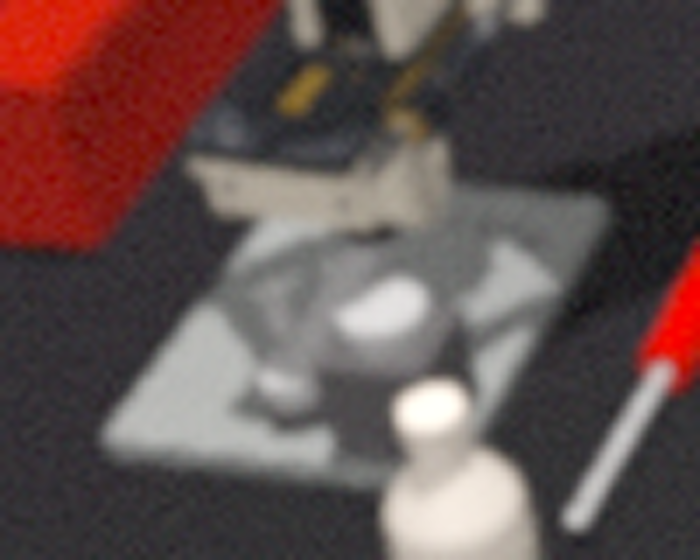

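The scene crop shows the gripper over the plate, but the pointer is hidden. By geometry the joint is near 0.47: contact at y=-0.307, now -0.353, force 7.4 N. I'll go 3 mm further, hold, and withdraw.

```bash
python3 -m crank '[[-1,-3,0,0,0],[-1,-3,0,0,0],[-1,-3,0,0,0],[-1,-3,0,0,0],[-1,-3,0,0,0],[-1,-3,0,0,0],[-1,-3,0,0,0],[-1,-3,0,0,0],[-1,-3,0,0,0],[-1,-3,0,0,0],[-1,-3,0,0,0],[-1,-3,0,0,0]]'; python3 -m crank '[[-1,0,0,0,0],[-1,0,0,0,0],[-1,0,0,0,0],[-1,0,0,0,0]]'; python3 - <<'E'
from h import *
im,d,K,R,t=cam("wrist"); cv2.imwrite("pics/w6.png",im[:,:,::-1])
E
```

```text
time: 31.4
tool_pos: [0.5612, -0.356, 0.2245]
tool_rot: [-3.137, -0.005, 1.572]
contact_force: [-4.6, 8.1, 1.1]
opening: 0.0007
grip_force: 3.4
time: 31.73
tool_pos: [0.5612, -0.356, 0.2245]
tool_rot: [-3.137, -0.005, 1.572]
contact_force: [-4.2, 6.8, 0.8]
opening: 0.0002
grip_force: 3.4
```

View pics/w6.png

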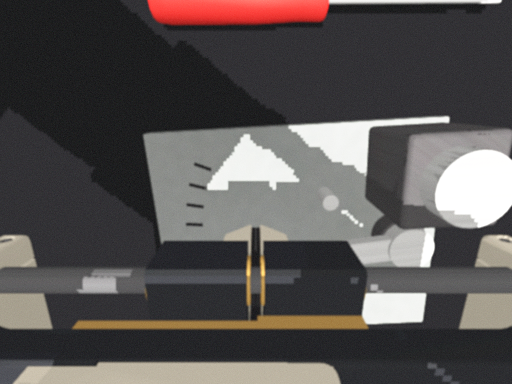

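The wrist view shows the first four ticks at (200,165) to (195,225) uncovered, and the arm at (370,250) turned past them, so it stands near the long tick. It has been held over 1 s. I'll let it return slowly.

```bash
python3 -m crank '[[-1,7,0,0,0],[-1,14,0,0,0],[-1,21,0,0,0],[-1,28,1,0,0],[-1,35,2,0,0],[-1,42,3,0,0],[-1,49,4,0,0],[-1,60,4,0,0],[-1,70,4,0,0],[-1,70,4,0,0],[-1,70,4,0,0]]'; python3 -m crank '[[-1,0,0,-40,0],[-1,0,0,-80,0],[-1,0,0,-120,0],[-1,0,0,-140,0],[-1,0,0,-140,0]]'; python3 -m crank '[[0.6,400,0,0,0],[0.6,400,0,0,0],[0.6,400,0,0,0],[0.6,400,0,0,0],[0.6,400,0,0,0],[0.6,400,0,0,0],[0.6,400,0,0,0],[0.6,400,0,0,0],[0.6,400,0,0,0],[0.6,400,0,0,0],[0.6,400,0,0,0],[0.6,400,0,0,0]]'; python3 plan.py .572 .3714 .17 1.703; python3 - <<'E'
from h import *
im,d,K,R,t=cam("top"); P=pts(d,K,R,t)
cv2.imwrite("pics/t7.png",np.hstack([cv2.resize(im[150:230,345:410],(390,480)),cv2.resize(im[140:220,200:330],(410,480))])[:,:,::-1])
E
```

```text
time: 32.7
tool_pos: [0.566, -0.2872, 0.226]
tool_rot: [3.141, 0.001, 1.573]
contact_force: [0.0, 0.2, 1.2]
opening: 0.0004
grip_force: 0.0
time: 33.12
tool_pos: [0.5664, -0.2887, 0.3723]
tool_rot: [3.132, 0.007, 1.571]
contact_force: [-0.1, 0.0, 0.1]
opening: 0.0002
grip_force: 0.0
time: 34.12
tool_pos: [0.5654, 0.1133, 0.3649]
tool_rot: [-3.141, 0.001, 1.574]
contact_force: [-0.4, -1.1, -0.3]
opening: 0.0726
grip_force: 0.0
t 34.1 grasp [0.5654 0.1133 0.2059] yaw 1.574 open 0.0726 grip 0.0
[258, 8, 36, np.float64(-0.129)]
```

View pics/t7.png

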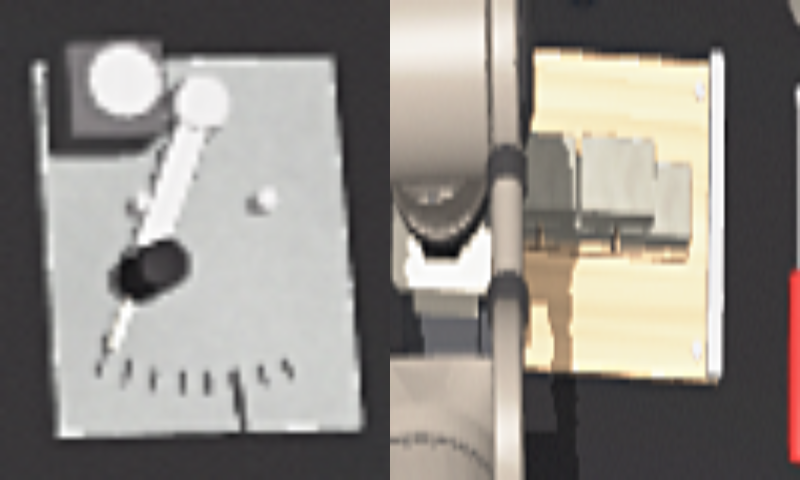

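The tensioner pointer is back at the first tick (105,360), and the stack stands. Next is the dial: go above it and take one close look.

```bash
python3 -m crank '[[0.6,258,8,20,-0.129],[0.6,258,8,20,-0.129],[0.6,258,8,20,-0.129],[0.6,258,8,20,-0.129],[0.6,258,8,20,-0.129],[0.6,258,8,20,-0.129],[0.6,258,8,20,-0.129],[0.6,258,8,20,-0.129],[0.6,258,8,20,-0.129]]'; python3 - <<'E'
from h import *
im,d,K,R,t=cam("wrist"); P=pts(d,K,R,t); cv2.imwrite("pics/w8.png",im[:,:,::-1])
for z,e in((.097,.004),):
    m=(abs(P[...,2]-z)<e)&(P[...,0]>.5)&(P[...,0]<.65)&(abs(P[...,1]-.37)<.06)
    n,l,s,c=cv2.connectedComponentsWithStats(m.astype(np.uint8))
    for i in range(1,n):
        if s[i,4]>60:
            r=cv2.minAreaRect((P[l==i][:,:2]*1000).astype(np.float32)); print(z,c[i].round(),s[i,4],np.round(r[0],1),np.round(r[1],1),round(r[2],1))
E
python3 plan.py .572 .3714 .093 1.703
```

```text
time: 34.92
tool_pos: [0.574, 0.3688, 0.345]
tool_rot: [-3.141, 0.001, 1.7]
contact_force: [-0.1, -0.3, -0.2]
opening: 0.0733
grip_force: 0.0
0.097 [254. 196.] 1219 [572.7 373.6] [16.  55.3] 5.7
t 35.0 grasp [0.5741 0.3681 0.1864] yaw 1.699 open 0.0735 grip 0.0
[3, -2, 93, np.float64(-0.004)]
```

View pics/w8.png

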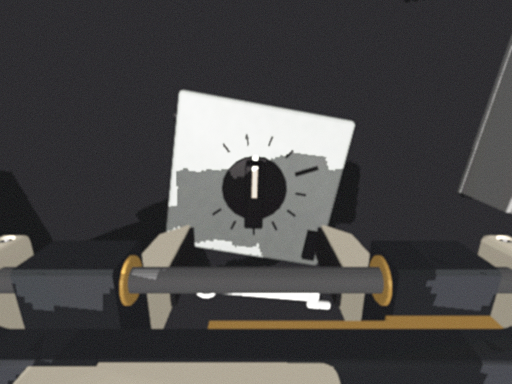

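The wrist view shows the dial at (254,190), its white pointer up at (255,160) with the bar along 95.7°, and the long tick at (307,171). I'll check the turn against the tick, then grip.

```bash
python3 - <<'E'
from h import *
c=vision.get_calibration("wrist");K=np.array(c["camera_matrix"]);R=cv2.Rodrigues(np.array(c["rvec"],float))[0];t=np.array(c["tvec"],float).ravel()
o=np.array([.5727,.3736])
for u,v in((296,175),(307,171),(318,167)):
    p=ray(u,v,.06,K,R,t)[:2]-o; print(np.arctan2(p[1],p[0]).round(3), "turn",(1.670-np.arctan2(p[1],p[0])).round(3))
E
python3 -m crank '[[0.6,6,-1,30,0.029],[0.6,6,-1,60,0.029],[0.6,6,-1,80,0.029],[0.6,6,-1,93,0.029],[0.6,6,-1,93,0.029],[-1,6,-1,93,0.029],[-1,6,-1,93,0.029],[-1,6,-1,93,0.029],[-1,6,-1,93,0.029],[-1,6,-1,93,0.029],[-1,6,-1,93,0.029],[-1,6,-1,93,0.029]]' 20; python3 plan.py
```

```text
0.368 turn 1.302
0.394 turn 1.276
0.411 turn 1.259
time: 35.97
tool_pos: [0.5715, 0.3763, 0.2531]
tool_rot: [3.141, -0.0, 1.672]
contact_force: [0.5, -0.2, 1.4]
opening: 0.0313
grip_force: 0.0
t 36.0 grasp [0.5715 0.3763 0.0941] yaw 1.672 open 0.0313 grip 0.0
```

```bash
python3 -m crank '[[-1,-3,1,0,0],[-1,-3,1,0,0],[-1,-3,1,0,0],[-1,-3,1,0,0],[-1,-3,1,0,0],[-1,-3,1,0,0]]'; python3 plan.py .5727 .3736 .093 .405
```

```text
time: 36.47
tool_pos: [0.5723, 0.373, 0.2527]
tool_rot: [-3.14, 0.001, 1.672]
contact_force: [-5.1, -3.6, 4.0]
opening: 0.016
grip_force: 20.0
t 36.5 grasp [0.5723 0.373  0.0937] yaw 1.672 open 0.016 grip 20.0
[1, 0, 1, np.float64(1.267)]
```

```bash
python3 -m crank '[[-1,0,0,0,0.11],[-1,0,0,0,0.22],[-1,0,0,0,0.33],[-1,0,0,0,0.44],[-1,0,0,0,0.55],[-1,0,0,0,0.66],[-1,0,0,0,0.77],[-1,0,0,0,0.88],[-1,0,0,0,0.99],[-1,0,0,0,1.1],[-1,0,0,0,1.2],[-1,0,0,0,1.267]]'; python3 -m crank '[[-1,0,0,0,0],[-1,0,0,0,0],[-1,0,0,0,0],[0.6,0,0,0,0],[0.6,0,0,0,0],[0.6,0,0,0,0],[0.6,0,0,0,0],[0.6,0,0,0,0],[0.6,0,0,-40,0],[0.6,0,0,-80,0],[0.6,0,0,-100,0],[0.6,0,0,-100,0]]'; python3 - <<'E'
from h import *
print(telemetry.observe()["tool_rot"])
im,d,K,R,t=cam("wrist"); P=pts(d,K,R,t); cv2.imwrite("pics/w9.png",im[:,:,::-1])
m=(abs(P[...,2]-.097)<.004)&(P[...,0]>.5)&(P[...,0]<.65)&(abs(P[...,1]-.37)<.06)
r=cv2.minAreaRect((P[m][:,:2]*1000).astype(np.float32)); print(m.sum(),r)
E
```

```text
time: 37.47
tool_pos: [0.5725, 0.3729, 0.2527]
tool_rot: [3.141, 0.002, 0.4]
contact_force: [-3.3, -3.5, 2.5]
opening: 0.0159
grip_force: 20.0
time: 38.47
tool_pos: [0.5735, 0.3738, 0.3595]
tool_rot: [-3.141, -0.012, 0.405]
contact_force: [1.4, 0.3, 0.3]
opening: 0.0707
grip_force: 0.0
[-3.14079266 -0.01160401  0.40490561]
1070 ((572.7453002929688, 372.8157043457031), (55.53412628173828, 15.5755033493042), 22.915149688720703)
```

View pics/w9.png

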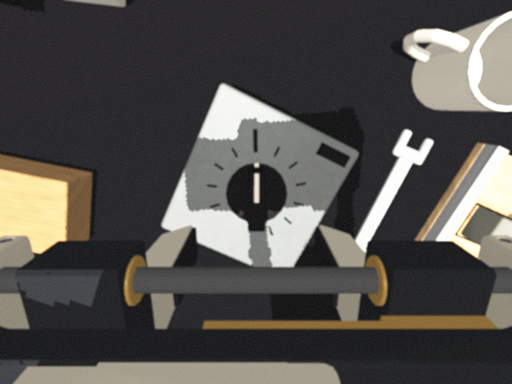

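The wrist view shows the pointer (256,185) in line with the long tick (255,140). I'll lift clear, check the stack by numbers, and hand in.

```bash
python3 -m crank '[[0.6,-40,0,-40,0],[0.6,-80,0,-60,0],[0.6,-80,0,-60,0],[0.6,-80,0,-60,0],[0.6,-80,0,-60,0]]'; python3 - <<'E'
from h import *
im,d,K,R,t=cam("top"); P=pts(d,K,R,t);hsv=cv2.cvtColor(im,cv2.COLOR_RGB2HSV)
for z in(.052,.092):
    m=(abs(P[...,2]-z)<.005)&(hsv[...,1]<80)&(hsv[...,2]>70)&(P[...,0]>.55)&(P[...,0]<.7)&(abs(P[...,1])<.125)
    n,l,s,c=cv2.connectedComponentsWithStats(m.astype(np.uint8))
    for i in range(1,n):
        if s[i,4]>30:
            r=cv2.minAreaRect((P[l==i][:,:2]*1000).astype(np.float32)); print(z,s[i,4],np.round(r[0],1),np.round(r[1],1),round(r[2],1))
m=(abs(P[...,2]-.086)<.006)&(abs(P[...,0]-.563)<.025)&(abs(P[...,1]+.35)<.06); print("roller",np.median(P[m],0))
E
```

```text
time: 38.93
tool_pos: [0.499, 0.3418, 0.4124]
tool_rot: [3.142, -0.0, 0.405]
contact_force: [-0.1, 0.2, -0.3]
opening: 0.0735
grip_force: 0.0
0.052 147 [625.4  92.6] [38.5 45.8] 2.4
0.052 160 [624.8 -69. ] [39.  67.9] 1.3
0.092 272 [625.5  46. ] [40.  68.5] 0.8
0.092 273 [626.1 -29.9] [38.3 66. ] 1.7
roller [ 0.56240838 -0.33049138  0.0849854 ]
```

```bash
python3 -c "
from cell import ticket; print(ticket.hand_in())"
```

```text
the job is handed in; nothing more can be done
None
```

Job handed in, verdict not returned: all five blocks are laid in staggered courses, the tensioner was held near the long tick (about 0.49 rad by geometry, its pointer was hidden) and is back at rest, and the dial is on its long tick.

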